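# Close the press-top canisters with their matching lids

## Robot

A 7-joint arm with a two-finger parallel gripper is mounted at the origin on a cart in front of the work surface, level with it; the furniture and walls round the work are solid. World frame = base frame: x ahead of the robot, y to its left, z up, the work surface at z = 0. Lengths are in m, angles in rad, forces in N, time in s.
With the tool pointing down it reaches from about 0.35 to 0.775 m from the base axis. Payload 3.1 kg.
Tool frame: the origin (TCP) lies at the very end of the fingers, on their centre line; the grasp point (between the pads) lies 19 mm behind it; z points along the fingers, y is the line along which they close (so a half turn about z gives the same grasp; the last joint's range is limited). The gripper opens to 85 mm and grips with 20 to 120 N. Pads are 22 mm wide; open, the fingers measure 114 mm over their backs; the gripper's body (76 mm by 85 mm) begins 54 mm behind the grasp point. The pads swing forward as they close: fully open they stand 13 mm farther back than shut.
Start: joints at [-1.153, 0.311, 0.014, 1.512, -0.004, 1.319, -0.027], TCP at [0.244, 0.493, 0.231] pointing down, gripper open.
Joint ranges: [-2.7, 2.7], [-0.3, 1.91], [-1.27, 1.3], [0.12, 2.57], [-1.44, 4.58], [0.2, 2.03], [-3.05, 3.05]. Speed limits (rad/s): [2.79, 2.79, 3.14, 3.14, 3.14, 3.14, 3.14].

## Interface

Orientations are given as a 3x3 rotation matrix whose columns are the frame's x, y, z axes.
In Python, from rig import bot gives the robot as it stands.
- The arm moves only by the shell command python3 -m inch 'ROWS'. ROWS is JSON, a list that holds one entry, the list of rows, each a list of 7 numbers: the shift along the tool's x, y, z in mm, then the turn, a rotation vector about the tool's x, y, z in rad, then the finger opening in mm, from 0 to 85.4. A call has 1 to 20 rows; each row shifts and turns the commanded pose from where the row before left it, along the tool's axes as they then stand; what a row does not reach is not made up. A row lasts 1/10 s, in which the tool goes at most 50 mm and 8.59 degrees, less where a joint would pass 70% of its speed; a pose out of reach is approached as far as the arm can. A call with a gripper value outside its range is refused whole. The fingers move at their own pace and stop on an object; the grip force is fixed at half the most. Time passes only in rows, so rows that do not move let the fingers close. It gives the time, the measured TCP pose, the force, the opening and the grip force at its end, in the units of the state.
- bot.state(): the state, without advancing time (a new reading comes with each control period).
- bot.capture(name): name is "scene" or "top"; returns (picture, depth): 420x560x3 uint8, red, green, blue; 420x560 float32, m along the optical axis (not along the pixel's ray), 0 where there is no reading.
- bot.camera_info(name): a dict with "fx", "fy", "cx", "cy" (pixels), "dist_coeffs" ([k1, k2, p1, p2, k3] as OpenCV has them; the pictures are not rectified), "R" (3x3) and "t" (3): a world point X has camera coordinates R X + t. Camera axes: x right, y down, z forward; pixel columns grow to the right and rows downward; lengths in m; the calibration is good to about 2 mm. A picture is of the moment at which its call begins. camera_info takes no time and is no camera call.
- bot.job_done(): hands the job in; it is judged then, once.
Trained networks look in the newest picture that a camera, given by its name, has taken for a name from the list of things; names that differ only in an ending like _2 or _b are one class to them, and where a whole thing is asked for, a point or a joint stands for the part that bears it (a point fixed in the world has none). Each returns a list of dicts, best first, with "p" (0 to 1); they miss things now and then, are a little off and sometimes report something else, mostly with a low value. They report only what shows in the picture. A call takes as long as a camera call. They do not tell look-alikes from the thing itself.
- bot.outline_of(camera, thing): "region" (420x560 bool, what is visible of it) and "box" ([centre column, centre row, width, height] in pixels, round what is visible of it).
The state is a dict: "t": time; "joints": joint angles; "joint_velocities": joint speeds; "effort": joint torques, N m; "eef_pos": TCP position; "ee_rot": TCP orientation; "wrist_force": force on the tool from outside, world axes, zero at the start; "torque": the same for the moment, N m; "width": opening from 0.0 (shut) to 1.0 (fully open); "grip_force": force on a finger pad.
Only numpy, scipy, OpenCV 4.12 (cv2) and the standard library are available. Lean on these libraries where they do the work, as an engineer would, in place of code of your own. Each camera call takes 0.05 s, during which the arm holds its last target. There are 200 camera calls.

## Task

The two press-top canisters are washed and dry: take each lid off the sloping drainer and put it on the canister it fits, round on round and square on square, so that it rests flat on the rim all round. Only when a lid is home, press the raised button in its middle fully down so that it clicks and locks. Leave both closed canisters standing upright on the worktop, and do not shift the mug, the egg cup or the salt shaker.

Things in the scene. Friction and masses are not known exactly. Their poses are not given: they have to be found in the camera images.
- round_lid_grip (a point): cream round lid: plug 99 mm across, 14 mm deep; flange 112 mm across, 8 mm thick; in its middle a raised button, 44 mm wide, 18 mm tall, by which it is carried; 145 g. The point: on the axis half-way up the raised button, 17 mm above the flange's underside. z: out of the top. On the drainer it leans back 35 degrees, facing up and to its low front; y level along it.
- square_lid_grip (a point): cream square lid: plug 91 x 91 mm, 14 mm deep; flange 112 x 112 mm, 8 mm thick; in its middle a raised button, 44 mm wide, 18 mm tall, by which it is carried; 145 g. The point: on the axis half-way up the raised button, 17 mm above the flange's underside. z: out of the top; x and y square to its sides. On the drainer it leans back 35 degrees, facing up and to its low front; y level along it.
- round_canister: sage-green round canister, open at the top, 110 mm in diameter with 3 mm walls, 100 mm high, about 400 g, loose. Origin: centre of the underside, z up. Mouth 104 mm in diameter: the matching lid's plug has 2.5 mm of play on each side, the other does not go in; the lid's flange rests on the rim.
- square_canister: sage-green square canister, open at the top, 104 x 104 mm with 4 mm walls, 115 mm high, about 400 g, loose. Origin: centre of the underside, z up; x and y square to its sides; the lid fits in any quarter turn. Mouth 96 x 96 mm: the matching lid's plug has 2.5 mm of play on each side, the other does not go in; the lid's flange rests on the rim.
- round_button (a joint): button of the round lid: 0 up, 0.014 m fully down, sliding along the lid's axis. It snaps over: it needs a push of about 6 N, past half-way clicks down by itself and stays, its top then 4 mm above the flange (12 mm above the canister's rim; 26 mm when up).
- square_button (a joint): button of the square lid: 0 up, 0.014 m fully down, sliding along the lid's axis. It snaps over: it needs a push of about 6 N, past half-way clicks down by itself and stays, its top then 4 mm above the flange (12 mm above the canister's rim; 26 mm when up).
- rack: lid drainer, fixed: grey drip tray 180 x 330 x 16 mm under steel wires that slope up at 35 degrees from front to back, 110 mm high at the back. Origin under the tray's centre, z up, x to its high back (at the robot's left), y along it. Two bays, 80 mm either side of the middle; either lid may lie in either, its lower edge against two upturned wire ends that rise 3 mm above the flange.
- mug_mid (a point): speckled stoneware mug, 84 x 122 mm with its handle and 100 mm high; the point is half-way up. To be left alone.
- eggcup_mid (a point): turned wooden egg cup, 47 mm across and 58 mm high; the point is at its centre half-way up. To be left alone.
- shaker_mid (a point): glass salt shaker, 44 mm in diameter and 90 mm high; the point is at its centre half-way up. To be left alone.
Things that resemble listed ones, but are neither listed nor needed, are in the scene too. What is shaped like the round_canister but blue is not meant.

How it is judged:
At the end, for the whole second after the job is handed in: Each lid is on its matching canister: flange on the rim to within 3 mm, centred within 5 mm and level within 0.05 rad; its button is down by more than 12 of 14 mm; both canisters stand upright (0.05 rad) and still on the worktop (z of round_lid_grip in the frame of round_canister between 0.114 and 0.12 m and horizontal distance between round_lid_grip and round_canister below 0.005 m and angle between each of round_lid_grip, round_canister, square_lid_grip, square_canister's own z axis and vertical below 0.05 rad and value of joint each of round_button, square_button above 0.012 m and height (world z) of round_canister between -0.004 and 0.004 m and linear speed of each of round_canister, square_canister below 0.01 m/s and z of square_lid_grip in the frame of square_canister between 0.129 and 0.135 m and horizontal distance between square_lid_grip and square_canister below 0.005 m and height (world z) of square_canister between -0.004 and 0.004 m); the robot touches nothing.
It fails at once if the round lid's button is pushed down while that lid is not sitting home on the round canister (value of joint round_button above 0.008 m and (z of round_lid_grip in the frame of round_canister above 0.122 m or z of round_lid_grip in the frame of round_canister below 0.112 m or horizontal distance between round_lid_grip and round_canister above 0.007 m)).
It fails at once if the square lid's button is pushed down while that lid is not sitting home on the square canister (value of joint square_button above 0.008 m and (z of square_lid_grip in the frame of square_canister above 0.137 m or z of square_lid_grip in the frame of square_canister below 0.127 m or horizontal distance between square_lid_grip and square_canister above 0.007 m)).
It fails at once if the stoneware mug is shifted by more than 30 mm or knocked over (distance of mug_mid from where it was at the start of the episode above 0.03 m or angle between mug_mid's own z axis and vertical above 0.5 rad).
It fails at once if the egg cup is shifted by more than 30 mm or knocked over (distance of eggcup_mid from where it was at the start of the episode above 0.03 m or angle between eggcup_mid's own z axis and vertical above 0.5 rad).
It fails at once if the salt shaker is shifted by more than 30 mm or knocked over (distance of shaker_mid from where it was at the start of the episode above 0.03 m or angle between shaker_mid's own z axis and vertical above 0.5 rad).
It also fails if it takes over 67 s, if anything falls off the work surface, if the arm or the gripper's body presses on something with over 40 N, if the wrist force passes 120 N, or if a joint passes its speed limit or range.

## Working session

There is one attempt and no reset: what is moved stays moved. The work goes in short steps, Python scripts to look and compute and a shell command to move; the robot and the scene stay as the last step left them, time stands still between calls to the robot, and variables do not carry over. Pictures are saved under pics/ and viewed, at most 10 in all, crops included, and the job is handed in when it is done.

```bash
mkdir -p pics; ls; cat > h.py <<'E'
import numpy as np,cv2
from rig import bot
def cam(n):
    c=bot.camera_info(n);K=np.array([[c['fx'],0,c['cx']],[0,c['fy'],c['cy']],[0,0,1.]])
    return K,np.array(c['dist_coeffs'],float),np.array(c['R']),np.array(c['t'])
def pts(n,depth,mask=None):
    K,d,R,t=cam(n);m=depth>0
    if mask is not None:m=m&mask
    v,u=np.nonzero(m);z=depth[v,u]
    p=cv2.undistortPoints(np.stack([u,v],1).astype(float).reshape(-1,1,2),K,d).reshape(-1,2)
    return (np.c_[p*z[:,None],z]-t)@R,np.stack([u,v],1)
def proj(n,X):
    K,d,R,t=cam(n);return cv2.projectPoints(np.atleast_2d(X).astype(float),cv2.Rodrigues(R)[0],t,K,d)[0].reshape(-1,2)
E
python3 - <<'E'
from h import *
print({k:(np.round(v,3).tolist() if not np.isscalar(v) else v) for k,v in bot.state().items()})
for n in('scene','top'):
    im,d=bot.capture(n);cv2.imwrite(f'pics/{n}0.png',im[:,:,::-1]);np.savez(f'{n}0.npz',im=im,d=d)
    K,_,R,t=cam(n);print(n,'cam pos',-R.T@t)
    for th in['round_lid_grip','square_lid_grip','round_canister','square_canister','rack','mug_mid','eggcup_mid','shaker_mid']:
        for o in bot.outline_of(n,th):
            P,_=pts(n,d,o['region'])
            if len(P):
                top=P[P[:,2]>np.percentile(P[:,2],95)-.012]
                print(th,round(o['p'],2),np.round(o['box']),len(P),'med',np.round(np.median(P,0),3),'zmax',np.percentile(P[:,2],97).round(3),'top mid',((top.min(0)+top.max(0))/2).round(3),'ext',np.ptp(top,0).round(3))
E
```

```text
pics
{'t': 0.0, 'joints': [-1.153, 0.312, 0.014, 1.513, -0.004, 1.319, -0.027], 'joint_velocities': [-0.0, 0.001, -0.0, 0.001, -0.001, 0.0, 0.0], 'effort': [-0.0, -37.992, 0.146, -23.059, 0.012, 0.014, -0.0], 'eef_pos': [0.244, 0.492, 0.23], 'ee_rot': [[-0.896, 0.444, -0.001], [0.444, 0.896, -0.002], [-0.0, -0.002, -1.0]], 'wrist_force': [-0.118, -0.78, -0.229], 'torque': [0.0, 0.012, 0.026], 'grip_force': 0.0, 'width': 0.9994554868277742}
scene cam pos [-0.07600398 -0.53170365  0.51203468]
round_lid_grip 0.71 [230. 176.  41.  34.] 917 med [0.606 0.213 0.088] zmax 0.113 top mid [0.616 0.237 0.109] ext [0.096 0.059 0.019]
square_lid_grip 0.7 [180. 194.  59.  42.] 1645 med [0.45  0.228 0.088] zmax 0.117 top mid [0.461 0.256 0.112] ext [0.113 0.063 0.017]
round_canister 0.88 [253. 212.  42.  54.] 2185 med [0.526 0.043 0.062] zmax 0.097 top mid [0.548 0.063 0.091] ext [0.111 0.11  0.015]
round_canister 0.59 [305. 233.  46.  61.] 2637 med [ 0.529 -0.101  0.061] zmax 0.097 top mid [ 0.554 -0.087  0.092] ext [0.11  0.112 0.015]
round_canister 0.54 [210. 249.  23.  35.] 669 med [0.363 0.021 
[... 1416 characters left out ...]
 0.558 -0.259  0.111] ext [0.137 0.139 0.018]
rack 0.64 [162. 243.  79. 148.] 6553 med [0.551 0.271 0.005] zmax 0.107 top mid [0.547 0.272 0.105] ext [0.306 0.08  0.023]
mug_mid 0.71 [271. 138.  38.  53.] 1500 med [ 0.773 -0.025  0.05 ] zmax 0.099 top mid [ 0.747 -0.026  0.095] ext [0.114 0.083 0.018]
eggcup_mid 0.91 [358. 141.  26.  28.] 415 med [ 0.72  -0.233  0.038] zmax 0.058 top mid [ 0.719 -0.231  0.053] ext [0.045 0.047 0.017]
shaker_mid 0.7 [311. 214.  49.  55.] 2255 med [ 0.565 -0.09   0.006] zmax 0.099 top mid [ 0.554 -0.087  0.095] ext [0.109 0.106 0.017]
shaker_mid 0.68 [272. 304.  25.  19.] 304 med [0.371 0.032 0.081] zmax 0.09 top mid [0.373 0.032 0.085] ext [0.033 0.033 0.015]
```

```bash
python3 - <<'E'
import cv2
a=cv2.imread('pics/scene0.png')[140:310,130:430];b=cv2.imread('pics/top0.png')[90:340,110:430]
a=cv2.resize(a,(560,317),interpolation=3);b=cv2.resize(b,(360,281));import numpy as np
o=np.zeros((600,800,3),np.uint8);o[:317,:560]=a;o[317:598,:360]=b;cv2.imwrite('pics/both.png',o)
E
python3 - <<'E'
from h import *
# lid pose: top cam depth; plane of flange, button points
for n in('top','scene'):
  bot.capture(n)
  z=np.load(n+'0.npz');d=z['d']
  for th in('round_lid_grip','square_lid_grip'):
    o=bot.outline_of(n,th)[0];P,_=pts(n,d,o['region'])
    # rack yaw unknown: scan yaw, for normal (-sin35 along rack x, cos35)
    best=None
    for yaw in np.radians(np.arange(60,121,1)):
        nrm=np.array([-np.sin(.6109)*np.cos(yaw),-np.sin(.6109)*np.sin(yaw),np.cos(.6109)])
        h=P@nrm;hist,e=np.histogram(h,np.arange(h.min(),h.max()+.002,.002))
        s=np.sort(hist)[-2:].sum()
        if best is None or s>best[0]:best=(s,yaw,nrm,e[hist.argmax()]+.001)
    s,yaw,nrm,h0=best;h=P@nrm-h0
    fl=P[abs(h)<.004];bt=P[(h>.013)&(h<.024)]
    print(n,th,'yaw',np.degrees(yaw).round(1),'h0',h0.round(4),'nfl',len(fl),'nbt',len(bt))
    ex=np.array([np.cos(.6109)*np.cos(yaw),np.cos(.6109)*np.sin(yaw),np.sin(.6109)]);ey=np.cross(nrm,ex)
    B=np.c_[ex,ey,nrm]
    for nm,Q in(('flange',fl),('button',bt)):
        q=Q@B;lo,hi=np.percentile(q,1,0),np.percentile(q,99,0);print(nm,'ext',(hi-lo).round(3),'mid world',(B@((lo+hi)/2)).round(4),'mean',Q.mean(0).round(4),'h',(np.median(q[:,2])-h0).round(4))
    # flange normal via SVD
    u=np.linalg.svd(fl-fl.mean(0))[2][2];print('svd n',(u*np.sign(u[2])).round(3))
    if th[0]=='s':
        print('rect in-plane',cv2.minAreaRect(((fl@B)[:,:2]).astype(np.float32)))
# square canister
z=np.load('top0.npz');bot.capture('top')
for th in('square_canister','round_canister'):
  for o in bot.outline_of('top',th):
    P,uv=pts('top',z['d'],o['region']);q=P[abs(P[:,2]-np.percentile(P[:,2],97))<.006]
    print(th,len(q),q[:,2].mean().round(3),z['im'][uv[:,1],uv[:,0]].mean(0).round(),cv2.minAreaRect(q[:,:2].astype(np.float32)),cv2.minEnclosingCircle(q[:,:2].astype(np.float32)))
E
```

```text
top round_lid_grip yaw 86.0 h0 -0.0799 nfl 1378 nbt 282
flange ext [0.104 0.104 0.007] mid world [0.6168 0.222  0.0874] mean [0.6165 0.2245 0.0886] h -0.0007
button ext [0.04  0.04  0.008] mid world [0.6148 0.2121 0.1018] mean [0.6146 0.2128 0.1024] h 0.0176
svd n [-0.051 -0.573  0.818]
top square_lid_grip yaw 84.0 h0 -0.0908 nfl 2025 nbt 327
flange ext [0.11  0.109 0.007] mid world [0.4589 0.2371 0.0876] mean [0.4575 0.2399 0.0889] h -0.0007
button ext [0.043 0.042 0.008] mid world [0.4574 0.2271 0.1019] mean [0.4574 0.2278 0.1023] h 0.0171
svd n [-0.057 -0.571  0.819]
rect in-plane ((0.28241682052612305, -0.43184366822242737), (0.11402570456266403, 0.1122695580124855), 0.7515683770179749)
scene round_lid_grip yaw 84.0 h0 -0.0934 nfl 693 nbt 164
flange ext [0.101 0.104 0.007] mid world [0.6154 0.2228 0.0864] mean [0.6104 0.2199 0.0843] h 0.0004
button ext [0.043 0.041 0.009] mid world [0.6141 0.2107 0.0995] mean [0.6136 0.2095 0.0991] h 0.0185
svd n [-0.057 -0.589  0.806]
scene square_lid_grip yaw 82.0 h0 0.012 nfl 168 nbt 170
flange ext [0.099 0.117 0.008] mid world [ 0.741  -0.025
[... 252 characters left out ...]
449621826410294, 0.09961489588022232), 53.15310287475586)
square_canister 419 0.114 [102. 118. 104.] ((0.5576893091201782, -0.25992053747177124), (0.10510840266942978, 0.10694827139377594), 58.59235382080078) ((0.5599339008331299, -0.25947386026382446), 0.07191623747348785)
round_canister 230 0.098 [106. 113. 109.] ((0.5543004274368286, -0.08753184974193573), (0.10579580068588257, 0.1083737388253212), 81.28384399414062) ((0.5547571778297424, -0.08792334049940109), 0.05534868314862251)
round_canister 236 0.098 [ 56.  92. 180.] ((0.5490762591362, 0.06453161686658859), (0.10822197049856186, 0.10595577210187912), 80.05047607421875) ((0.5482659935951233, 0.06390732526779175), 0.05524323135614395)
```

View pics/both.png

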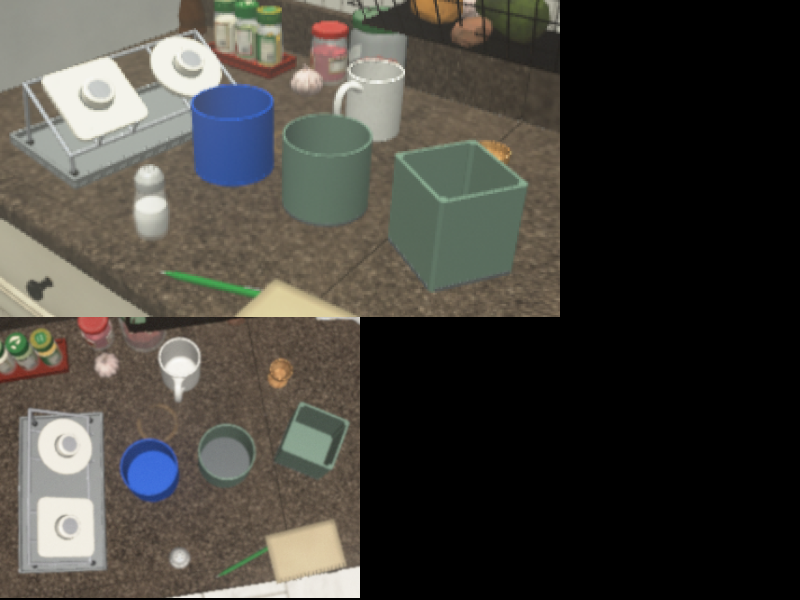

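The first picture shows both lids on the drainer: square in the near bay (top px 168,276) and round in the far bay (168,205).

Two things could be round_canister: top px (243,228), which is blue, and top px (311,215), which is sage-green. The green one, at about (0.554, -0.088), fits the description. The shaker is at (272,304) and the square canister at (384,201). I'll confirm with one crop and plan the pre-grasp.

```bash
cat >> h.py <<'E'
from scipy.spatial.transform import Rotation as Ro
from scipy.linalg import logm,expm
def lidR(yaw,tilt=np.radians(35)):  # tool frame, y upslope, z into lid
    ex=np.array([np.cos(tilt)*np.cos(yaw),np.cos(tilt)*np.sin(yaw),np.sin(tilt)])
    z=-np.array([-np.sin(tilt)*np.cos(yaw),-np.sin(tilt)*np.sin(yaw),np.cos(tilt)])
    return np.c_[np.cross(ex,z),ex,z]
def down(yaw):  # tool down, y at azimuth yaw
    y=np.array([np.cos(yaw),np.sin(yaw),0]);z=np.array([0,0,-1.]);return np.c_[np.cross(y,z),y,z]
def plan(R1,p1,R0=None,p0=None,N=None):
    s=bot.state();R0=np.array(s['ee_rot']) if R0 is None else R0;p0=np.array(s['eef_pos']) if p0 is None else p0
    A=np.eye(4);A[:3,:3]=R0;A[:3,3]=p0;B=np.eye(4);B[:3,:3]=R1;B[:3,3]=p1
    D=np.linalg.inv(A)@B;w=Ro.from_matrix(D[:3,:3]).as_rotvec()
    if N is None:N=int(np.ceil(max(np.linalg.norm(w)/.14,np.linalg.norm(D[:3,3])/.04,1)))
    T=expm(np.real(logm(D))/N)
    print('N',N,'row',np.round(T[:3,3]*1e3,2),np.round(Ro.from_matrix(T[:3,:3]).as_rotvec(),4),'mid',(A@np.linalg.matrix_power(T,N//2))[:3,3].round(3),'net',np.round(D[:3,3]*1e3,1),np.round(w,3))
def st():
    s=bot.state();print('t',round(s['t'],2),'p',np.round(s['eef_pos'],4),'R',np.round(s['ee_rot'],3).tolist(),'F',np.round(s['wrist_force'],1),'w',round(s['width']*85.4,1),'g',round(s['grip_force'],1),'q',np.round(s['joints'],2))
E
python3 - <<'E'
from h import *
R=lidR(np.radians(84.5));n=-R[:,2];f=np.array([.4583,.2373,.0876])
plan(R,f+n*.11)
im=cv2.imread('pics/top0.png')[160:270,215:425];cv2.imwrite('pics/crop1.png',cv2.resize(im,None,fx=3,fy=3,interpolation=3))
E
```

```text
N 10 row [-29.57 -25.29  -2.05] [-0.0604  0.0111 -0.0352] mid [0.333 0.32  0.224] net [-327.9 -193.    53.6] [-0.604  0.111 -0.352]
```

View pics/crop1.png

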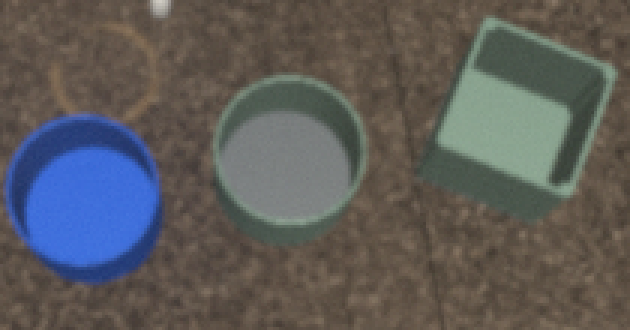

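The crop shows blue at (80,190), the sage-green round canister at (290,150), which is top px (312,210), and the square one at (525,110). The target is confirmed, so I'm moving.

```bash
python3 -m inch '[[[-29.6,-25.3,-2,-0.06,0.011,-0.035,85],[-29.6,-25.3,-2,-0.06,0.011,-0.035,85],[-29.6,-25.3,-2,-0.06,0.011,-0.035,85],[-29.6,-25.3,-2,-0.06,0.011,-0.035,85],[-29.6,-25.3,-2,-0.06,0.011,-0.035,85],[-29.6,-25.3,-2,-0.06,0.011,-0.035,85],[-29.6,-25.3,-2,-0.06,0.011,-0.035,85],[-29.6,-25.3,-2,-0.06,0.011,-0.035,85],[-29.6,-25.3,-2,-0.06,0.011,-0.035,85],[-29.6,-25.3,-2,-0.06,0.011,-0.035,85],[0,0,0,0,0,0,85],[0,0,0,0,0,0,85]]]'
python3 - <<'E'
from h import *
st();R=lidR(np.radians(84.5));n=-R[:,2];f=np.array([.4583,.2373,.0876])
plan(R,f+n*.04);plan(R,f+n*.001,R,f+n*.04)
E
```

```text
t: 2.55
eef_pos: [0.4356, 0.1903, 0.183]
ee_rot: [[-0.993, 0.111, 0.05], [0.121, 0.837, 0.533], [0.017, 0.535, -0.845]]
wrist_force: [0.0, 0.4, 0.1]
width: 0.997
grip_force: 0.0
t 2.55 p [0.4356 0.1903 0.183 ] R [[-0.993, 0.111, 0.05], [0.121, 0.837, 0.533], [0.017, 0.535, -0.845]] F [0.  0.4 0.1] w 85.2 g 0.0 q [-0.5   0.14  0.52  2.02 -0.74  1.08  1.85]
N 2 row [-9.19 -5.94 33.34] [-0.0229 -0.0002 -0.015 ] mid [0.446 0.202 0.151] net [-18.5 -11.   66.8] [-0.046 -0.    -0.03 ]
N 1 row [-0. -0. 39.] [-0. -0.  0.] mid [0.456 0.214 0.12 ] net [-0.  0. 39.] [-0. -0.  0.]
```

```bash
python3 -m inch '[[[-6.1,-4,22.2,-0.015,0,-0.01,85],[-6.1,-4,22.2,-0.015,0,-0.01,85],[-6.1,-4,22.2,-0.015,0,-0.01,85],[0,0,0,0,0,0,85],[0,0,0,0,0,0,85],[0,0,0,0,0,0,85]]]' >/dev/null
python3 - <<'E'
from h import *
st();R=lidR(np.radians(84.5));n=-R[:,2];f=np.array([.4583,.2373,.0876])
plan(R,f+n*.001)
im,d=bot.capture('scene');c=im[150:260,120:280,::-1];cv2.imwrite('pics/g1.png',cv2.resize(c,None,fx=4,fy=4,interpolation=3))
E
```

```text
t 3.15 p [0.456  0.2165 0.1228] R [[-0.996, 0.073, 0.055], [0.091, 0.815, 0.572], [-0.004, 0.575, -0.818]] F [ 0.1 -0.3  0.3] w 85.1 g 0.0 q [-0.46  0.29  0.48  2.06 -0.93  1.    2.08]
N 1 row [-0.28 -3.13 39.85] [0.0014 0.0004 0.0057] mid [0.456 0.217 0.123] net [-0.3 -3.1 39.9] [0.001 0.    0.006]
```

View pics/g1.png

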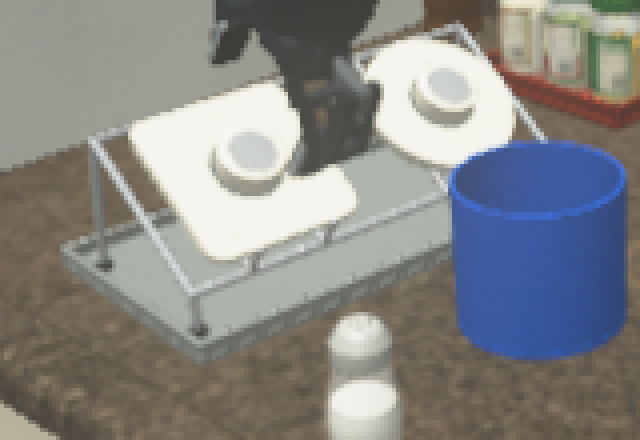

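The fingers stand on either side of the square lid's button (crop 250,160), upslope and downslope of it, 40 mm off. Now to descend and grip.

```bash
python3 -m inch '[[[0,-1,13,0,0,0.006,85],[0,-1,13,0,0,0,85],[0,-1,13,0,0,0,85],[0,0,0,0,0,0,85],[0,0,0,0,0,0,44],[0,0,0,0,0,0,30],[0,0,0,0,0,0,30],[0,0,0,0,0,0,30],[0,0,0,0,0,0,30],[0,0,0,0,0,0,30],[0,0,0,0,0,0,30]]]' >/dev/null
python3 - <<'E'
from h import *
st();R=lidR(np.radians(84.5));n=-R[:,2];f=np.array([.4583,.2373,.0876])
p=bot.state()['eef_pos'];print('above flange',(np.array(p)-f)@R)
E
```

```text
t 4.3 p [0.4582 0.2361 0.0893] R [[-0.995, 0.08, 0.056], [0.098, 0.813, 0.574], [0.001, 0.576, -0.817]] F [-1.1 -1.2  6.2] w 41.8 g 59.8 q [-0.47  0.36  0.45  2.08 -1.02  0.94  2.13]
above flange [-9.99070297e-06  2.64638588e-06 -2.10157603e-03]
```

```bash
python3 -m inch '[[[0,0,-10,0,0,0,30],[0,0,-20,0,0,0,30],[0,0,-30,0,0,0,30],[0,0,-30,0,0,0,30],[0,0,0,0,0,0,30]]]' >/dev/null
python3 - <<'E'
from h import *
st();plan(down(np.radians(58.6)),[.5577,-.2599,.20],N=14)
E
```

```text
t 4.8 p [0.4561 0.1805 0.1645] R [[-0.995, 0.081, 0.064], [0.104, 0.815, 0.57], [-0.006, 0.574, -0.819]] F [ 1.4  0.3 -1.4] w 41.7 g 61.4 q [-0.43  0.22  0.53  2.02 -0.84  1.09  2.02]
N 14 row [-16.5  -25.96 -11.89] [ 0.043  -0.0093  0.0309] mid [ 0.53  -0.037  0.152] net [-146.9 -330.3 -273.5] [ 0.602 -0.13   0.432]
```

```bash
python3 -m inch '[[[0,15,-21,0,0,0,30],[0,15,-21,0,0,0,30],[0,0,0,0,0,0,30]]]' >/dev/null
python3 - <<'E'
from h import *
st();plan(down(np.radians(58.6)),[.5577,-.2599,.20],N=14)
E
```

```text
t 5.1 p [0.4547 0.185  0.2156] R [[-0.995, 0.077, 0.059], [0.097, 0.814, 0.572], [-0.004, 0.575, -0.818]] F [ 1.2 -1.  -1.2] w 41.3 g 61.5 q [-0.46  0.15  0.54  1.95 -0.76  1.17  1.89]
N 14 row [-16.76 -27.47  -8.55] [ 0.0431 -0.0096  0.0313] mid [ 0.531 -0.031  0.177] net [-145.8 -363.2 -235.7] [ 0.603 -0.134  0.438]
```

```bash
python3 -m inch '[[[-16.8,-27.5,-8.5,0.043,-0.0096,0.0313,30],[-16.8,-27.5,-8.5,0.043,-0.0096,0.0313,30],[-16.8,-27.5,-8.5,0.043,-0.0096,0.0313,30],[-16.8,-27.5,-8.5,0.043,-0.0096,0.0313,30],[-16.8,-27.5,-8.5,0.043,-0.0096,0.0313,30],[-16.8,-27.5,-8.5,0.043,-0.0096,0.0313,30],[-16.8,-27.5,-8.5,0.043,-0.0096,0.0313,30],[-16.8,-27.5,-8.5,0.043,-0.0096,0.0313,30],[-16.8,-27.5,-8.5,0.043,-0.0096,0.0313,30],[-16.8,-27.5,-8.5,0.043,-0.0096,0.0313,30],[-16.8,-27.5,-8.5,0.043,-0.0096,0.0313,30],[-16.8,-27.5,-8.5,0.043,-0.0096,0.0313,30],[-16.8,-27.5,-8.5,0.043,-0.0096,0.0313,30],[-16.8,-27.5,-8.5,0.043,-0.0096,0.0313,30],[0,0,0,0,0,0,30],[0,0,0,0,0,0,30]]]' >/dev/null
python3 - <<'E'
from h import *
st();plan(down(np.radians(58.6)),[.5577,-.2599,.18])
E
```

```text
t 6.7 p [ 0.5552 -0.26    0.1942] R [[-0.853, 0.522, -0.009], [0.522, 0.853, 0.002], [0.008, -0.003, -1.0]] F [-0.1  0.  -1.6] w 41.4 g 61.4 q [-0.12  0.57  0.84  1.4  -0.42  1.36  1.76]
N 1 row [-2.15  1.41 14.17] [-0.0026 -0.0084 -0.0012] mid [ 0.555 -0.26   0.194] net [-2.2  1.4 14.2] [-0.003 -0.008 -0.001]
```

```bash
python3 -m inch '[[[-2.2,1.4,12,-0.0026,-0.0084,-0.001,30],[0,0,0,0,0,0,30],[0,0,0,0,0,0,30]]]' >/dev/null
cat >> h.py <<'E'
def lidlook(th,pic=None):
    s=bot.state();p=np.array(s['eef_pos'])
    for n in('top','scene'):
        im,d=bot.capture(n);os=bot.outline_of(n,th)
        if pic and n=='scene':
            u,v=proj(n,p)[0].astype(int);cv2.imwrite(pic,cv2.resize(im[max(0,v-60):v+80,max(0,u-80):u+80,::-1],None,fx=4,fy=4,interpolation=3))
        for o in os:
            P,uv=pts(n,d,o['region']);
            k=(np.linalg.norm(P[:,:2]-p[:2],axis=1)<.1)&(abs(P[:,2]-p[2])<.03)
            col=im[uv[:,1],uv[:,0]].astype(int);k&=(col.min(1)>140)
            if k.sum()<50:continue
            Q=P[k];zf=np.median(Q[:,2]);Q=Q[abs(Q[:,2]-zf)<.006]
            u=np.linalg.svd(Q-Q.mean(0))[2][2];u*=np.sign(u[2])
            print(n,round(o['p'],2),len(Q),'zf',zf.round(4),'n',u.round(3),'rect',cv2.minAreaRect(Q[:,:2].astype(np.float32)),'circ',cv2.minEnclosingCircle(Q[:,:2].astype(np.float32)))
E
python3 - <<'E'
from h import *
st();lidlook('square_lid_grip','pics/s1.png')
E
```

```text
t 7.0 p [ 0.5582 -0.2586  0.183 ] R [[-0.855, 0.519, 0.001], [0.519, 0.855, 0.0], [-0.0, 0.001, -1.0]] F [-0.1  0.1 -1.3] w 41.6 g 61.4 q [-0.12  0.58  0.84  1.42 -0.43  1.33  1.76]
top 0.47 191 zf 0.179 n [-0.024 -0.02   1.   ] rect ((0.5844791531562805, -0.21954114735126495), (0.016335725784301758, 0.10808979719877243), 53.88340377807617) circ ((0.5839070677757263, -0.2203637808561325), 0.054139696061611176)
scene 0.79 1300 zf 0.1796 n [-0.017  0.001  1.   ] rect ((0.5577247738838196, -0.2606097161769867), (0.114686019718647, 0.11404750496149063), 59.47269821166992) circ ((0.5558093786239624, -0.2612728178501129), 0.0728309154510498)
```

View pics/s1.png

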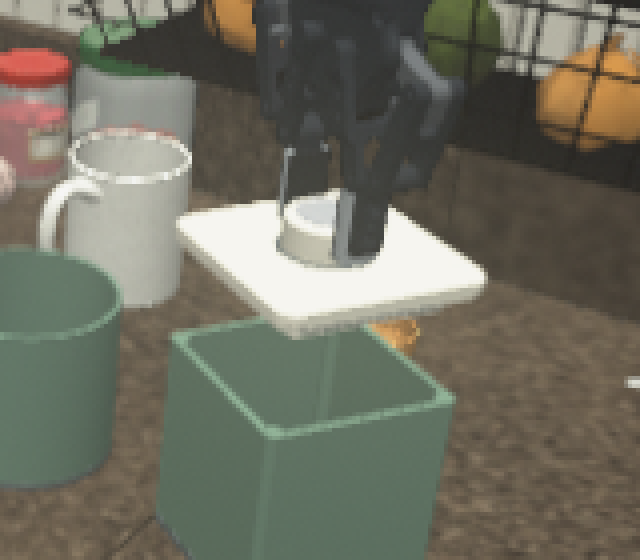

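Held level and square above the mouth (crop 320,260). The lid's centre agrees with the rim's to about 1 mm in the same camera. Lowering.

```bash
python3 -m inch '[[[0,0,20,0,0,0,30],[0,0,16,0,0,0,30],[0,0,4,0,0,0,30],[0,0,4,0,0,0,30],[0,0,3,0,0,0,30],[0,0,3,0,0,0,30],[0,0,0,0,0,0,30]]]'; python3 -c "
from h import *
st();lidlook('square_lid_grip')"
```

```text
t: 7.9
eef_pos: [0.5587, -0.2606, 0.1342]
ee_rot: [[-0.854, 0.521, 0.003], [0.521, 0.854, -0.002], [-0.003, -0.0, -1.0]]
wrist_force: [-0.5, -0.0, -0.9]
width: 0.485
grip_force: 61.4
t 7.9 p [ 0.5587 -0.2606  0.1342] R [[-0.854, 0.521, 0.003], [0.521, 0.854, -0.002], [-0.003, -0.0, -1.0]] F [-0.5 -0.  -0.9] w 41.4 g 61.4 q [-0.11  0.62  0.81  1.49 -0.46  1.23  1.79]
top 0.68 110 zf 0.1299 n [0.035 0.056 0.998] rect ((0.5914726257324219, -0.2232019603252411), (0.013095664791762829, 0.09688525646924973), 47.29457092285156) circ ((0.5899072885513306, -0.22481650114059448), 0.048535969108343124)
scene 0.58 1313 zf 0.1299 n [-0.012  0.002  1.   ] rect ((0.5574748516082764, -0.2624610662460327), (0.11465489864349365, 0.11251940578222275), 58.53755187988281) circ ((0.5562222599983215, -0.2629547715187073), 0.07195383310317993)
```

```bash
python3 -m inch '[[[0,0,2,0,0,0,30],[0,0,2,0,0,0,30],[0,0,1,0,0,0,30],[0,0,1,0,0,0,30],[0,0,1,0,0,0,30],[0,0,0,0,0,0,30]]]'; python3 -c "
from h import *
st();lidlook('square_lid_grip')"
```

```text
t: 8.7
eef_pos: [0.5585, -0.2605, 0.1269]
ee_rot: [[-0.854, 0.521, 0.002], [0.521, 0.854, -0.002], [-0.003, -0.0, -1.0]]
wrist_force: [-1.2, 1.0, -1.5]
width: 0.484
grip_force: 61.4
t 8.7 p [ 0.5585 -0.2605  0.1269] R [[-0.854, 0.521, 0.002], [0.521, 0.854, -0.002], [-0.003, -0.0, -1.0]] F [-1.2  1.  -1.5] w 41.3 g 61.4 q [-0.11  0.62  0.81  1.5  -0.47  1.22  1.79]
top 0.45 92 zf 0.1231 n [0.181 0.212 0.96 ] rect ((0.5948792695999146, -0.2273903489112854), (0.013720070011913776, 0.08701445162296295), 48.112770080566406) circ ((0.5942965149879456, -0.22804012894630432), 0.043613262474536896)
scene 0.77 1318 zf 0.1227 n [-0.01   0.003  1.   ] rect ((0.5577657222747803, -0.2616955041885376), (0.11472247540950775, 0.11393353343009949), 59.17793273925781) circ ((0.5559388399124146, -0.26149946451187134), 0.07309505343437195)
```

```bash
python3 -m inch '[[[0,0,0,0,0,0,60],[0,0,0,0,0,0,60],[0,0,0,0,0,0,70],[0,0,-10,0,0,0,70],[0,0,-25,0,0,0,70],[0,0,-25,0,0,0,0],[0,0,0,0,0,0,0],[0,0,0,0,0,0,0],[0,0,0,0,0,0,0],[0,0,0,0,0,0,0],[0,0,0,0,0,0,0],[0,0,0,0,0,0,0]]]'; python3 -c "
from h import *
st();s=bot.state()['eef_pos']
for n in ('scene','top'):
  im,d=bot.capture(n);o=bot.outline_of(n,'square_lid_grip')
  for o in o:
    P,uv=pts(n,d,o['region']);k=np.linalg.norm(P[:,:2]-s[:2],axis=1)<.09;P=P[k&(P[:,2]>.05)]
    if len(P)<50: continue
    f=P[abs(P[:,2]-.123)<.005];b=P[(P[:,2]>.136)&(P[:,2]<.15)]
    print(n,o['p'],'flange z',np.median(f[:,2]),cv2.minAreaRect(f[:,:2].astype(np.float32)),'button',len(b),np.median(b,0),cv2.minEnclosingCircle(b[:,:2].astype(np.float32)))
"
```

```text
t: 10.1
eef_pos: [0.5582, -0.2603, 0.1865]
ee_rot: [[-0.854, 0.521, 0.002], [0.521, 0.854, -0.002], [-0.002, -0.001, -1.0]]
wrist_force: [-0.0, 0.2, 0.6]
width: -0.002
grip_force: 0.0
t 10.1 p [ 0.5582 -0.2603  0.1865] R [[-0.854, 0.521, 0.002], [0.521, 0.854, -0.002], [-0.002, -0.001, -1.0]] F [-0.   0.2  0.6] w -0.2 g 0.0 q [-0.12  0.58  0.84  1.42 -0.43  1.34  1.76]
scene 0.95 flange z 0.12086639209807294 ((0.5581551194190979, -0.26148420572280884), (0.115385040640831, 0.11318108439445496), 59.022464752197266) button 200 [ 0.55467425 -0.26300038  0.13895823] ((0.5572470426559448, -0.26225215196609497), 0.021653752774000168)
top 0.6 flange z 0.12186968313295757 ((0.5777121782302856, -0.21839383244514465), (0.023028992116451263, 0.0944647341966629), 53.914913177490234) button 0 [nan nan nan] ((0.0, 0.0), 0.0)
  return _methods._mean(a, axis=axis, dtype=dtype,
  ret = um.true_divide(
```

The lid is home and level (flange at 0.121–0.123 against 0.123 expected). Pressing its button.

```bash
python3 -m inch '[[[0,0,25,0,0,0,0],[0,0,18,0,0,0,0],[0,0,3,0,0,0,0],[0,0,3,0,0,0,0],[0,0,3,0,0,0,0],[0,0,3,0,0,0,0],[0,0,3,0,0,0,0],[0,0,0,0,0,0,0]]]'; python3 -m inch '[[[0,0,1.5,0,0,0,0],[0,0,1,0,0,0,0],[0,0,0,0,0,0,0]]]'
```

```text
t: 11.1
eef_pos: [0.5586, -0.2605, 0.1285]
ee_rot: [[-0.854, 0.521, 0.002], [0.521, 0.854, -0.002], [-0.003, -0.001, -1.0]]
wrist_force: [-0.1, -0.9, 0.7]
width: 0.002
grip_force: 0.0
t: 11.4
eef_pos: [0.5589, -0.2608, 0.1272]
ee_rot: [[-0.854, 0.521, 0.003], [0.521, 0.854, -0.002], [-0.004, -0.0, -1.0]]
wrist_force: [-0.2, -0.2, 4.1]
width: -0.001
grip_force: 1.8
```

```bash
python3 -m inch '[[[0,0,-20,0,0,0,0],[0,0,-40,0,0,0,0],[0,0,-40,0,0,0,0],[0,0,0,0,0,0,0]]]'>/dev/null; python3 -c "
from h import *
st();R=lidR(np.radians(84.5));n=-R[:,2];f=np.array([.6163,.2223,.0872]);plan(R,f+n*.10,N=14)
im,d=bot.capture('scene');p=proj('scene',[.5577,-.261,.12])[0];P,uv=pts('scene',d);k=np.linalg.norm(P[:,:2]-[.5577,-.261],axis=1)<.018;print('button top z',np.median(P[k,2]),'flange',np.median(P[(abs(np.linalg.norm(P[:,:2]-[.5577,-.261],axis=1)-.04)<.01)&(P[:,2]>.1),2]))
"
```

```text
t 11.8 p [ 0.561  -0.2633  0.233 ] R [[-0.854, 0.521, 0.013], [0.521, 0.854, -0.008], [-0.016, -0.0, -1.0]] F [ 0.2 -0.9  0.1] w -0.0 g 0.0 q [-0.12  0.55  0.86  1.34 -0.41  1.42  1.74]
N 14 row [ 6.74 28.23 13.14] [-0.0431  0.0109 -0.0309] mid [ 0.608 -0.057  0.168] net [181.7 391.7  61. ] [-0.604  0.153 -0.433]
button top z 0.2746239579859501 flange 0.42492503910211643
```

```bash
python3 -m inch '[[[6.7,28.2,13.1,-0.0431,0.0109,-0.0309,85],[6.7,28.2,13.1,-0.0431,0.0109,-0.0309,85],[6.7,28.2,13.1,-0.0431,0.0109,-0.0309,85],[6.7,28.2,13.1,-0.0431,0.0109,-0.0309,85],[6.7,28.2,13.1,-0.0431,0.0109,-0.0309,85],[6.7,28.2,13.1,-0.0431,0.0109,-0.0309,85],[6.7,28.2,13.1,-0.0431,0.0109,-0.0309,85],[6.7,28.2,13.1,-0.0431,0.0109,-0.0309,85],[6.7,28.2,13.1,-0.0431,0.0109,-0.0309,85],[6.7,28.2,13.1,-0.0431,0.0109,-0.0309,85],[6.7,28.2,13.1,-0.0431,0.0109,-0.0309,85],[6.7,28.2,13.1,-0.0431,0.0109,-0.0309,85],[6.7,28.2,13.1,-0.0431,0.0109,-0.0309,85],[6.7,28.2,13.1,-0.0431,0.0109,-0.0309,85],[0,0,0,0,0,0,85],[0,0,0,0,0,0,85]]]'>/dev/null; python3 -c "
from h import *
st();R=lidR(np.radians(84.5));n=-R[:,2];f=np.array([.6163,.2223,.0872]);plan(R,f+n*.04,N=3)
im,d=bot.capture('scene');P,uv=pts('scene',d);r=np.linalg.norm(P[:,:2]-[.5577,-.261],axis=1);print('button top z',np.median(P[r<.016,2]),'flange',np.median(P[(abs(r-.04)<.01)&(P[:,2]>.1),2]))
"
```

```text
t 13.45 p [0.607  0.1679 0.1635] R [[-0.995, 0.086, 0.044], [0.096, 0.813, 0.575], [0.014, 0.576, -0.817]] F [ 0.9 -0.9  0. ] w 84.8 g 0.0 q [-0.28  0.53  0.46  1.59 -0.89  1.27  1.97]
N 3 row [-1.48  0.41 18.02] [ 0.0011 -0.0037 -0.0026] mid [0.609 0.178 0.149] net [-4.6  1.2 54. ] [ 0.003 -0.011 -0.008]
button top z 0.12528831379202504 flange 0.12094915610865736
```

Square button down: its top is 4.3 mm above the flange. Now the round lid.

```bash
python3 -m inch '[[[-1.5,0.4,18,0.001,-0.0037,-0.0026,85],[-1.5,0.4,18,0.001,-0.0037,-0.0026,85],[-1.5,0.4,18,0.001,-0.0037,-0.0026,85],[0,0,0,0,0,0,85],[0,0,0,0,0,0,85]]]'>/dev/null; python3 -c "
from h import *
st();R=lidR(np.radians(84.5));n=-R[:,2];f=np.array([.6163,.2223,.0872]);plan(R,f+n*.002,N=3)"
```

```text
t 14.0 p [0.6154 0.1978 0.1214] R [[-0.995, 0.079, 0.058], [0.098, 0.815, 0.571], [-0.002, 0.574, -0.819]] F [-0.3  0.3  0.2] w 85.1 g 0.0 q [-0.31  0.58  0.43  1.63 -0.94  1.17  2.01]
N 3 row [ 0.5   0.14 13.34] [ 0.0001  0.0009 -0.0002] mid [0.616 0.206 0.111] net [ 1.5  0.4 40. ] [ 0.     0.003 -0.001]
```

```bash
python3 -m inch '[[[0.5,0.1,13.3,0,0.001,0,85],[0.5,0.1,13.3,0,0.001,0,85],[0.5,0.1,13.3,0,0.001,0,85],[0,0,0,0,0,0,85],[0,0,0,0,0,0,44],[0,0,0,0,0,0,30],[0,0,0,0,0,0,30],[0,0,0,0,0,0,30],[0,0,0,0,0,0,30],[0,0,0,0,0,0,30],[0,0,0,0,0,0,30]]]' >/dev/null; python3 -c "
from h import *
st()"; python3 -m inch '[[[0,0,-10,0,0,0,30],[0,0,-20,0,0,0,30],[0,0,-30,0,0,0,30],[0,0,-30,0,0,0,30],[0,15,-21,0,0,0,30],[0,15,-21,0,0,0,30],[0,0,0,0,0,0,30]]]' >/dev/null
python3 - <<'E'
from h import *
st();plan(down(np.radians(58.6)),[.5545,-.0877,.18],N=10)
E
```

```text
t 15.1 p [0.6167 0.2214 0.0898] R [[-0.995, 0.078, 0.056], [0.096, 0.815, 0.572], [-0.001, 0.574, -0.819]] F [-1.8 -4.6  4.9] w 41.6 g 60.6 q [-0.33  0.62  0.4   1.64 -0.98  1.11  2.03]
t 15.8 p [0.6131 0.172  0.2187] R [[-0.996, 0.072, 0.06], [0.094, 0.814, 0.574], [-0.007, 0.577, -0.817]] F [ 0.8 -0.3 -0.6] w 41.8 g 61.3 q [-0.29  0.48  0.47  1.53 -0.86  1.33  1.9 ]
N 10 row [ -2.17 -26.94  -5.35] [ 0.0606 -0.0133  0.0442] mid [0.599 0.042 0.179] net [  34.3 -237.9 -120.8] [ 0.606 -0.133  0.442]
```

```bash
python3 -m inch '[[[-2.2,-26.9,-5.3,0.0606,-0.0133,0.0442,30],[-2.2,-26.9,-5.3,0.0606,-0.0133,0.0442,30],[-2.2,-26.9,-5.3,0.0606,-0.0133,0.0442,30],[-2.2,-26.9,-5.3,0.0606,-0.0133,0.0442,30],[-2.2,-26.9,-5.3,0.0606,-0.0133,0.0442,30],[-2.2,-26.9,-5.3,0.0606,-0.0133,0.0442,30],[-2.2,-26.9,-5.3,0.0606,-0.0133,0.0442,30],[-2.2,-26.9,-5.3,0.0606,-0.0133,0.0442,30],[-2.2,-26.9,-5.3,0.0606,-0.0133,0.0442,30],[-2.2,-26.9,-5.3,0.0606,-0.0133,0.0442,30],[0,0,0,0,0,0,30],[0,0,0,0,0,0,30]]]' >/dev/null
python3 - <<'E'
from h import *
st();plan(down(np.radians(58.6)),[.5545,-.0877,.165])
E
```

```text
t 17.0 p [ 0.5522 -0.0862  0.1751] R [[-0.854, 0.52, -0.009], [0.52, 0.854, 0.0], [0.008, -0.004, -1.0]] F [ 0.5  0.6 -1.7] w 41.2 g 61.3 q [-0.45  0.46  0.8   1.59 -0.34  1.25  1.44]
N 1 row [-2.82 -0.06 10.11] [-0.0041 -0.0075  0.0008] mid [ 0.552 -0.086  0.175] net [-2.8 -0.1 10.1] [-0.004 -0.008  0.001]
```

```bash
python3 -m inch '[[[-2.8,0,10,-0.004,-0.0075,0.001,30],[0,0,0,0,0,0,30],[0,0,0,0,0,0,30]]]' >/dev/null
python3 - <<'E'
from h import *
st();lidlook('round_lid_grip','pics/r1.png')
z=np.load('scene0.npz');P,uv=pts('scene',z['d']);k=(np.linalg.norm(P[:,:2]-[.5545,-.0877],axis=1)<.075)&(abs(P[:,2]-.099)<.005)
print('rim scene',cv2.minEnclosingCircle(P[k,:2].astype(np.float32)),cv2.minAreaRect(P[k,:2].astype(np.float32)))
E
```

```text
t 17.3 p [ 0.5543 -0.0886  0.1653] R [[-0.853, 0.522, -0.0], [0.522, 0.853, -0.002], [-0.0, -0.002, -1.0]] F [-0.1  0.7 -1.5] w 40.7 g 61.3 q [-0.44  0.46  0.8   1.61 -0.35  1.22  1.45]
scene 0.56 724 zf 0.1611 n [-0.015 -0.01   1.   ] rect ((0.5505701899528503, -0.09319857507944107), (0.10478727519512177, 0.11042695492506027), 32.73822021484375) circ ((0.5533578991889954, -0.09153363853693008), 0.0565025620162487)
rim scene ((0.554176390171051, -0.08666329830884933), 0.05664689093828201) ((0.5550397038459778, -0.08890119194984436), (0.11069909483194351, 0.1080329641699791), 13.450458526611328)
```

View pics/r1.png

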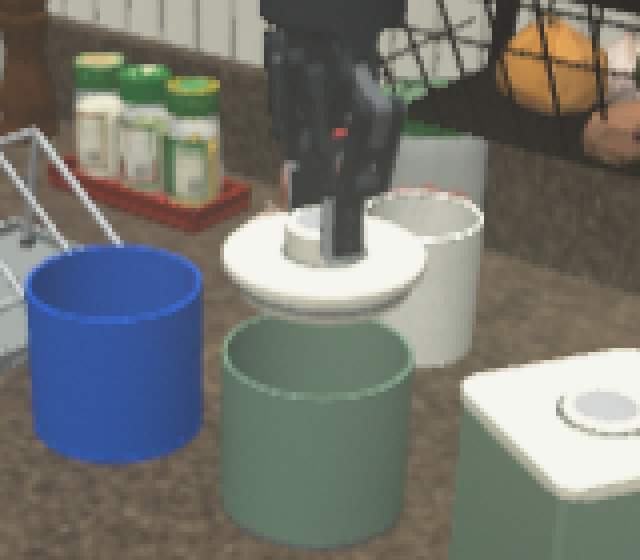

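Lid level above the green canister (crop 320,260), and the square lid's button visibly down at (605,405). One same-camera fit for the offset.

```bash
python3 - <<'E'
from h import *
from scipy.optimize import least_squares as ls
def fit(Q,r):
    s=ls(lambda c:np.linalg.norm(Q-c,axis=1)-r,Q.mean(0),loss='soft_l1',f_scale=.001);return s.x.round(4),np.std(s.fun).round(4)
z=np.load('scene0.npz');P,_=pts('scene',z['d']);rr=np.linalg.norm(P[:,:2]-[.5545,-.0877],axis=1);k=(abs(rr-.0535)<.006)&(abs(P[:,2]-.099)<.003);print('rim scene',k.sum(),fit(P[k,:2],.0535))
z=np.load('top0.npz');P,_=pts('top',z['d']);rr=np.linalg.norm(P[:,:2]-[.5545,-.0877],axis=1);k=(abs(rr-.0535)<.006)&(abs(P[:,2]-.099)<.003);print('rim top',k.sum(),fit(P[k,:2],.0535))
im,d=bot.capture('scene');P,_=pts('scene',d);Q=P[(np.linalg.norm(P[:,:2]-[.5543,-.0886],axis=1)<.064)&(abs(P[:,2]-.161)<.003)][:,:2]
h=cv2.convexHull(Q.astype(np.float32)).reshape(-1,2);print('lid',len(Q),fit(h,.056))
# image check: outline of flange in pixels vs projected circle
K=proj('scene',np.c_[.5543+.056*np.cos(np.linspace(0,6.28,400)),-.0886+.056*np.sin(np.linspace(0,6.28,400)),np.full(400,.161)])
m=(im.min(2)>150).astype(np.uint8);x0,x1=K.min(0),K.max(0)
row=int(round(K[K[:,0].argmin(),1]));sub=np.nonzero(m[row-2:row+3,int(x0[0])-12:int(x1[0])+12].any(0))[0]+int(x0[0])-12;print('proj cols',x0[0],x1[0],'seen',sub.min(),sub.max())
E
```

```text
rim scene 135 (array([ 0.5545, -0.0885]), np.float64(0.0013))
rim top 204 (array([ 0.5545, -0.0872]), np.float64(0.0011))
lid 666 (array([ 0.5543, -0.0913]), np.float64(0.0007))
proj cols 280.4929424398703 331.6775184350634 seen 282 342
```

```bash
python3 -m inch '[[[0.8,1.3,18,0,0,0,30],[0,0,16,0,0,0,30],[0,0,4,0,0,0,30],[0,0,3,0,0,0,30],[0,0,3,0,0,0,30],[0,0,0,0,0,0,30]]]'; python3 -c "
from h import *
lidlook('round_lid_grip')"
```

```text
t: 18.15
eef_pos: [0.5551, -0.0881, 0.1226]
ee_rot: [[-0.852, 0.523, 0.002], [0.523, 0.852, -0.003], [-0.003, -0.001, -1.0]]
wrist_force: [0.3, -0.2, -0.7]
width: 0.487
grip_force: 61.3
```

```bash
python3 -m inch '[[[0,0,3,0,0,0,30],[0,0,2,0,0,0,30],[0,0,2,0,0,0,30],[0,0,2,0,0,0,30],[0,0,1,0,0,0,30],[0,0,0,0,0,0,30]]]'; python3 -c "
from h import *
lidlook('round_lid_grip')"
```

```text
t: 18.95
eef_pos: [0.5547, -0.0878, 0.112]
ee_rot: [[-0.853, 0.523, 0.001], [0.523, 0.853, -0.002], [-0.002, -0.002, -1.0]]
wrist_force: [0.7, -0.7, -1.3]
width: 0.484
grip_force: 61.3
scene 0.93 736 zf 0.1072 n [-0.013 -0.008  1.   ] rect ((0.5492456555366516, -0.09244512021541595), (0.10319826006889343, 0.11080265045166016), 31.292144775390625) circ ((0.552990198135376, -0.08974064886569977), 0.056472159922122955)
```

Seated with no force. Releasing, backing off, closing the fingers and verifying.

```bash
python3 -m inch '[[[0,0,0,0,0,0,60],[0,0,0,0,0,0,60],[0,0,0,0,0,0,70],[0,0,-10,0,0,0,70],[0,0,-25,0,0,0,70],[0,0,-25,0,0,0,0],[0,0,0,0,0,0,0],[0,0,0,0,0,0,0],[0,0,0,0,0,0,0],[0,0,0,0,0,0,0],[0,0,0,0,0,0,0],[0,0,0,0,0,0,0]]]'; python3 -c "
from h import *
im,d=bot.capture('scene');P,_=pts('scene',d);r=np.linalg.norm(P[:,:2]-[.5547,-.0878],axis=1)
f=P[(r<.07)&(abs(P[:,2]-.107)<.005)];b=P[(r<.04)&(P[:,2]>.12)&(P[:,2]<.135)]
u=np.linalg.svd(f-f.mean(0))[2][2];print(len(f),'flange',np.median(f[:,2]),u,cv2.minEnclosingCircle(f[:,:2].astype(np.float32)),'button',len(b),np.percentile(b[:,2],90),cv2.minEnclosingCircle(b[:,:2].astype(np.float32)))
"
```

```text
t: 20.35
eef_pos: [0.5544, -0.0877, 0.1717]
ee_rot: [[-0.852, 0.523, 0.0], [0.523, 0.852, -0.003], [-0.001, -0.002, -1.0]]
wrist_force: [-0.2, -0.3, -1.2]
width: -0.001
grip_force: 0.0
732 flange 0.10568585385777697 [-0.00512115 -0.00280342  0.99998296] ((0.5543828010559082, -0.090894915163517), 0.057702526450157166) button 155 0.12475622143195751 ((0.55345219373703, -0.08927357196807861), 0.022621087729930878)
```

```bash
python3 -m inch '[[[0,0,25,0,0,0,0],[0,0,18,0,0,0,0],[0,0,3,0,0,0,0],[0,0,3,0,0,0,0],[0,0,3,0,0,0,0],[0,0,3,0,0,0,0],[0,0,3,0,0,0,0],[0,0,0,0,0,0,0]]]'; python3 -m inch '[[[0,0,1.5,0,0,0,0],[0,0,1,0,0,0,0],[0,0,0,0,0,0,0]]]'
```

```text
t: 21.2
eef_pos: [0.5548, -0.0879, 0.1138]
ee_rot: [[-0.853, 0.523, 0.001], [0.523, 0.853, -0.003], [-0.002, -0.002, -1.0]]
wrist_force: [0.3, -0.6, -0.5]
width: -0.002
grip_force: 0.0
t: 21.5
eef_pos: [0.5551, -0.0881, 0.1122]
ee_rot: [[-0.852, 0.523, 0.002], [0.523, 0.852, -0.003], [-0.003, -0.001, -1.0]]
wrist_force: [-1.0, -0.2, 2.5]
width: -0.001
grip_force: 1.5
```

```bash
python3 -m inch '[[[0,0,-20,0,0,0,0],[0,0,-40,0,0,0,0],[0,0,-40,0,0,0,0],[30,30,-20,0,0,0,0],[30,30,0,0,0,0,0],[30,30,0,0,0,0,0],[0,0,0,0,0,0,0],[0,0,0,0,0,0,0]]]'; python3 -c "
from h import *
im,d=bot.capture('scene');P,_=pts('scene',d)
for c,z in(([.5547,-.0878],.108),([.5577,-.261],.123)):
  r=np.linalg.norm(P[:,:2]-c,axis=1);f=P[(r>.028)&(r<.08)&(abs(P[:,2]-z)<.006)];b=P[(r<.014)&(P[:,2]<.16)]
  u=np.linalg.svd(f-f.mean(0))[2][2];print('flange',np.median(f[:,2]),u,'button',np.median(b[:,2]))
cv2.imwrite('pics/end.png',cv2.resize(im[140:310,180:440,::-1],None,fx=3,fy=3,interpolation=3))
"
```

```text
t: 22.3
eef_pos: [0.5248, 0.0376, 0.2311]
ee_rot: [[-0.854, 0.519, 0.001], [0.519, 0.854, -0.003], [-0.002, -0.002, -1.0]]
wrist_force: [-0.1, -1.3, 0.5]
width: 0.002
grip_force: 0.0
flange 0.10557183373014226 [-0.00468469 -0.00333212  0.99998348] button 0.11016001934772071
flange 0.12079462290567372 [-2.03298996e-03 -5.00389236e-04  9.99997808e-01] button 0.12517201583941262
```

View pics/end.png

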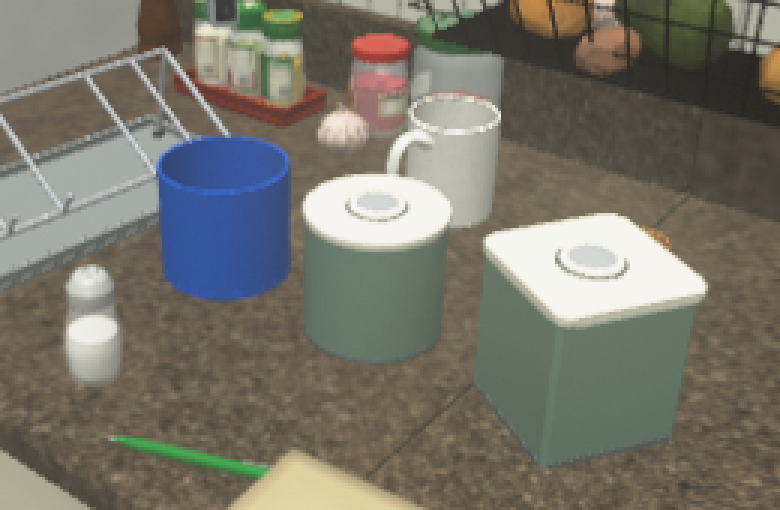

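Both lids sit flat with their buttons down (crop 377,205 and 592,258), and the mug, egg cup and shaker are undisturbed.

```bash
python3 -c "
from rig import bot
print(bot.job_done())"
```

```text
the job is handed in; nothing more can be done
None
```

Both lids are on their matching canisters, level on the rims with buttons pressed down (4–5 mm above the flange by camera), nothing else was disturbed, and the job was handed in at about 22 s; no verdict was returned.

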